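# Register a cage cube in the jig and snap the toggle clamp shut

### The arm

A 6-joint arm with a two-finger parallel gripper is mounted at the origin on a cart in front of the work surface, level with it; the furniture and walls round the work are solid. World frame = base frame: x ahead of the robot, y to its left, z up, the work surface at z = 0. Lengths are in m, angles in rad, forces in N, time in s.
With the tool pointing down it reaches from about 0.375 to 0.9 m from the base axis. Payload 3.1 kg.
Tool frame: the origin (TCP) lies between the finger pads; the fingertips stand 22 mm ahead of it and the grasp point (between the pads) lies 3 mm ahead of it; z points along the fingers, y is the line along which they close (so a half turn about z gives the same grasp; the last joint's range is limited). The gripper opens to 87 mm and grips with 3 to 60 N. Pads are 19 mm wide; open, the fingers measure 117 mm over their backs; the gripper's body (75 mm by 190 mm) begins 51 mm behind the grasp point.
Start: joints at [0.995, 0.527, 1.433, -0, 1.181, -0.178], TCP at [0.242, 0.576, 0.22] pointing down, gripper open.
Joint ranges: [-3.08, 3.08], [-0.75, 2.2], [0.22, 2.44], [-1.43, 4.57], [0, 2.65], [-2.85, 2.85]. Speed limits (rad/s): [2.79, 2.79, 3.14, 3.14, 3.14, 3.14].

### API

Orientations are given as a unit quaternion [x, y, z, w].
In Python, from rig import robot gives the robot as it stands.
- The arm moves only by the tool move_arm, never from a script. Its argument "series" is text: rows parted by semicolons, each of 6 numbers parted by spaces: the shift along the tool's x, y, z in mm, then the turn, a rotation vector about the tool's x, y, z in degrees. In form: dx dy dz ax ay az; .... A call has 1 to 8 rows; each row is the pose to reach, as a shift and turn from the pose commanded when the call began, along the tool's axes at that moment; what a row does not reach only later rows make up. A row lasts 1/12 s, in which the tool goes at most 41.7 mm and 7.16 degrees, less where a joint would pass 70% of its speed; a pose out of reach is approached as far as the arm can. A call with a gripper value outside its range is refused whole. "jaw" is the opening, from 0 (shut) to 1 (fully open), set as the call begins (left out, the last holds). The fingers move at their own pace and stop on an object; "newtons" is the grip in N (left out, the last holds). Time passes only in rows, so rows that repeat a pose let the fingers close. It gives the time, the measured TCP pose, the force, the opening and the grip force at its end, in the units of the state.
- robot.get_obs(): the state, without advancing time (a new reading comes with each control period).
- robot.camera(name): name is "side" or "top" or "wrist"; returns a dict with "img" (384x512x3 uint8, red, green, blue), "mtx" (3x3 intrinsics, pixels), "world_to_cam" (4x4, takes a point from world to camera coordinates). Camera axes: x right, y down, z forward; pixel columns grow to the right and rows downward; lengths in m; the calibration is good to about 2 mm. A picture is of the moment at which its call begins. There is no depth.
- robot.hand_in(): hands the job in; it is judged then, once.
Trained networks look in a picture, given as the dict that the camera call returned (one of the last four; its "shot" number tells which), for a name from the list of things; names that differ only in an ending like _2 or _b are one class to them, and where a whole thing is asked for, a point or a joint stands for the part that bears it (a point fixed in the world has none). Each returns a list of dicts, best first, with "p" (0 to 1); they miss things now and then, are a little off and sometimes report something else, mostly with a low value. They report only what shows in the picture. A call takes as long as a camera call. They do not tell look-alikes from the thing itself.
- robot.search_frame(picture, thing): "xyz" ([x, y, z] in m, in world coordinates, good to about 4 mm: the middle of the surface that is visible of it).
- robot.tip_of(picture, thing): "xyz" ([x, y, z] in m, in world coordinates, good to about 4 mm: a listed point, or the origin of a listed thing).
The state is a dict: "time": time; "q": joint angles; "joint_velocities": joint speeds; "joint_torque": joint torques, N m; "position": TCP position; "tool_rot": TCP orientation; "ft_force": force on the tool from outside, world axes, zero at the start; "moment": the same for the moment, N m; "grip_width": finger opening in m; "grip_force": force on a finger pad.
Only numpy, scipy, OpenCV 4.12 (cv2) and the standard library are available. Lean on these libraries where they do the work, as an engineer would, in place of code of your own. Each camera call takes 0.05 s, during which the arm holds its last target. There are 200 camera calls.

### The job

Push the black cage cube along its channel in the aluminium jig and press it gently but firmly (about 7 N) home against the stop, whose place along the channel was set by hand, and keep that pressure on for a moment. Then push the clamp handle over with a fingertip, past its dead centre, so that the toggle clamp snaps down and holds the cube against the stop. Never push the cube with more than 12 N or any part of the jig with more than 15 N, and leave the other objects where they are.

Things in the scene. Friction and masses are not known exactly. Their poses are not given: they have to be found in the camera images.
- jig: Aluminium jig bolted to the table: slab 150 x 64 x 8 mm (x -92 to +58 mm) with a channel 31 mm wide between walls 16 mm above the table (x -80 to -2). Origin on the table, on the channel's centre line; x runs from the channel's mouth to the stop, z up. Stop: dark block 30 mm wide, 20 high, screwed tight with its face anywhere from jig x = -16 to 0 mm: unmeasured, find it by feel (rigid: go 10 mm/s, stop by force)
- mount: black cage cube, 28 x 28 mm, 29 mm high (a small screw on top rises 3 mm more), loose on the slab in the channel, its origin 54 to 72 mm from the jig's. Origin: centre of its underside, x nearly along the jig's x; home with its front face flat on the stop, that is its origin 14 mm from the stop's face. Slides easily, under 1 N; push its outer face in the middle, above the walls, about 15 mm over its foot
- clamp_pivot (a point): pivot of the toggle clamp, behind the stop at jig x = 28 mm, 40 mm above the table, mid-width; its axis is the jig's y. It is carried by two dark cheeks up to 52 mm high (jig x 16 to 46 mm). While open, the forked hold-down arm stands up over the pivot to about 97 mm above the table
- clamp_lever_arm (a joint): lever angle: 0 = open, handle leaning 0.45 rad back from upright, away from the cube; grows as the handle is pushed upright and over towards the cube (jig -x). Dead centre 0.95; beyond it a spring snaps it on by itself until two rubber pads rest on the cube at about 1.20 (1.30 if nothing is under them). Before it the spring resists with 0.25 to 0.4 Nm: a push of 4 to 10 N
- handle_tip (a point): round top end of the handle, a rubber-gripped bar 13 mm thick, 77 mm from the pivot. Open: 33 mm behind the pivot (jig +x), 109 mm above the table; upright 117 mm; shut: 52 mm to the cube's side. A fingertip behind it, 85 mm above the table, can push straight along jig -x; dead centre comes when the back of the grip is at about jig x = 11 mm there
- bottle: small brown bottle with white cap, 22 x 22 x 44 mm, origin at the centre of its foot; bystander
- short_post: plain upright steel post, 19 mm thick, 36 mm high, origin at the centre of its foot; bystander
- clip: small black block with two screws, 20 x 26 x 17 mm, origin at the centre of its foot; bystander
There are look-alikes about, which are no part of the job. What is shaped like the mount but turquoise or yellow is not meant.

How it is judged:
On the way, in this order (a step that is already met when the one before it is completed fails the run):
1. the cube is pressed against the stop with more than 4 N, the clamp still open (contact force between mount and jig above 4 N and contact force between the fingers and mount above 4 N and x of mount in the frame of jig above -0.0325 m and z of mount in the frame of jig below 0.01 m and value of joint clamp_lever_arm below 0.5 rad), for 0.25 s.
2. the lever has snapped over its dead centre (value of joint clamp_lever_arm above 1.13 rad), for 0.2 s.
At the end, for the whole second after the job is handed in: the lever is past dead centre with its pads down on the cube (1.13 to 1.26 rad); the cube stands flat on the slab, square to the channel within 0.12 rad, at rest, not farther back than where the stop can be (its origin beyond jig x = -32.5 mm) (value of joint clamp_lever_arm between 1.13 and 1.26 rad and x of mount in the frame of jig above -0.0325 m and z of mount in the frame of jig below 0.01 m and angle between the x axis of mount and the x axis of jig, either way round below 0.12 rad and angle between mount's own z axis and vertical below 0.06 rad and linear speed of mount below 0.01 m/s); the robot touches nothing.
It fails at once if the cube is pushed with more than 12 N (contact force between the fingers and mount above 12 N).
It fails at once if the jig, stop or handle is pushed with more than 15 N (contact force between the fingers and jig above 15 N).
It fails at once if the arm leans on the jig with more than 15 N (contact force between the arm and jig above 15 N).
It fails at once if a bystander is displaced by more than 15 mm (distance of any of bottle, short_post, clip from where it was at the start of the episode above 0.015 m).
It also fails if it takes over 61 s, if anything falls off the work surface, if the arm or the gripper's body presses on something with over 40 N, if the wrist force passes 120 N, or if a joint passes its speed limit or range.

## Working session

There is one attempt and no reset: what is moved stays moved. The work goes in short steps, Python scripts to look and compute and a tool call to move; the robot and the scene stay as the last step left them, time stands still between calls to the robot, and variables do not carry over. Pictures are saved under pics/ and viewed, at most 10 in all, crops included, and the job is handed in when it is done.

Besides the shell and the picture viewer there is one more tool, called after "Call:" as name(argument=value, ...) on one line, values as JSON. move_arm: Moves the arm, as the interface text tells. Its arguments: {"type":"object","properties":{"series":{"type":"string"},"jaw":{"type":"number"},"newtons":{"type":"number"}},"required":["series"]}

```bash
mkdir -p pics
cat > h.py <<'E'
import numpy as np, cv2
from rig import robot
def snap(n,f):
    c=robot.camera(n); cv2.imwrite('pics/'+f,c['img'][:,:,::-1]); return c
def px(c,p):
    p=np.array(c['world_to_cam'])@np.r_[p,1]; u=np.array(c['mtx'])@p[:3]; return u[:2]/u[2]
E
python3 - <<'E'
from h import *
o=robot.get_obs(); print(o['time'],o['position'],o['tool_rot'])
cs=[snap('top','top1.png'),snap('side','side1.png')]
cv2.imwrite('pics/both.png',cv2.resize(np.vstack([c['img'] for c in cs])[:,:,::-1],None,fx=.78,fy=.78))
for c in cs:
  for t in ['jig','mount','clamp_pivot','handle_tip','bottle','short_post','clip']:
    for r in robot.tip_of(c,t)[:3]: print(t,np.round(r['xyz'],4),round(r['p'],2),px(c,r['xyz']).round())
E
```

```text
0.0 [0.24170158 0.57557    0.21874582] [ 1.97576004e-01  9.80286965e-01 -1.02198871e-03 -3.80544358e-04]
jig [ 0.5424  0.1217 -0.0022] 0.96 [255. 178.]
mount [ 5.401e-01  1.214e-01 -5.000e-04] 0.68 [255. 179.]
mount [0.3804 0.1007 0.0006] 0.67 [263. 246.]
mount [ 0.4577 -0.0047  0.0025] 0.62 [308. 215.]
clamp_pivot [0.5629 0.1319 0.0416] 0.64 [250. 167.]
handle_tip [0.5982 0.1427 0.1077] 0.56 [244. 147.]
bottle [ 0.5009  0.2029 -0.0026] 0.39 [221. 195.]
short_post [5.629e-01 2.282e-01 4.000e-04] 0.6 [211. 169.]
short_post [5.487e-01 2.800e-02 4.000e-04] 0.58 [294. 176.]
clip [0.5603 0.2322 0.0021] 0.66 [210. 170.]
clip [ 0.5481  0.0253 -0.0027] 0.36 [295. 177.]
jig [ 0.544   0.1178 -0.0012] 0.96 [277. 235.]
jig [0.5458 0.0245 0.0011] 0.72 [287. 257.]
mount [0.3801 0.103  0.001 ] 0.84 [198. 241.]
mount [ 0.4534 -0.0007  0.006 ] 0.77 [240. 265.]
mount [0.4797 0.0973 0.0071] 0.74 [247. 237.]
clamp_pivot [0.5662 0.1301 0.0391] 0.78 [287. 214.]
clamp_pivot [0.6014 0.1447 0.1095] 0.74 [304. 180.]
handle_tip [0.6021 0.1439 0.1082] 0.68 [304. 180.]
bottle [0.5057 0.2113 0.0011] 0.51 [252. 215.]
short_post [ 5.451e-01  2.570e-02 -5.000e-04] 0.58 [286. 257.]
clip [0.4839 0.0964 0.0088] 0.69 [249. 237.]
clip [ 0.5452  0.1206 -0.0021] 0.65 [277. 234.]
clip [0.5601 0.2295 0.0016] 0.47 [275. 210.]
```

View pics/top1.png

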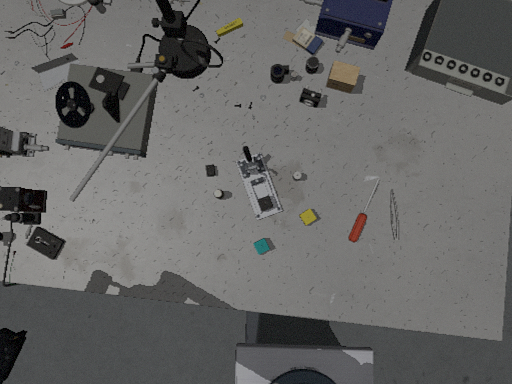

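View pics/side1.png

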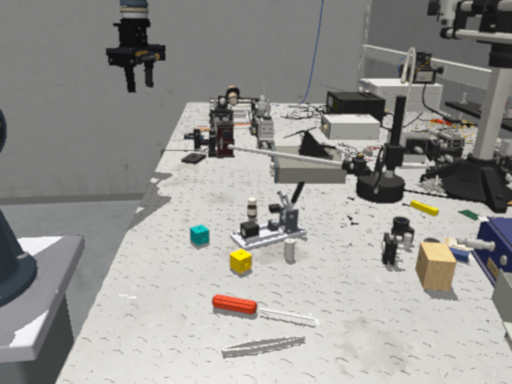

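Candidates for the cube in the top view are black at (265,203) in the jig's channel, turquoise at (262,246) and yellow at (308,217). I choose the black one. The jig runs from (268,213) up to the clamp at about (250,160). Next I'll check a crop and work out the approach.

```bash
cat >> h.py <<'E'
from scipy.spatial.transform import Rotation as R
def delta(p,yaw):  # target TCP pos, world yaw of tool x, tool down -> mm/deg in tool axes
    o=robot.get_obs(); r0=R.from_quat(o['tool_rot'])
    x=np.array([np.cos(yaw),np.sin(yaw),0]); z=np.array([0,0,-1.]); r=R.from_matrix(np.c_[x,np.cross(z,x),z])
    print('shift',(r0.inv().apply(np.array(p)-o['position'])*1000).round(1),'turn',np.degrees((r0.inv()*r).as_rotvec()).round(2))
E
python3 - <<'E'
from h import *
a=cv2.imread('pics/top1.png')[130:260,190:330]; b=cv2.imread('pics/side1.png')[170:280,180:320]
cv2.imwrite('pics/crop.png',np.hstack([cv2.resize(a,(400,372),interpolation=2),cv2.resize(b,(400,372),interpolation=2)]))
j=np.array([.543,.120]);d=np.array([.93,.365]);p=j-.06*d
for y in (.373,.373-np.pi): delta([*p,.22],y)
E
```

```text
shift [-4.112e+02 -3.458e+02 -2.000e-01] turn [  0.     0.   135.84]
shift [-4.112e+02 -3.458e+02 -2.000e-01] turn [ -0.     0.   -44.16]
```

View pics/crop.png

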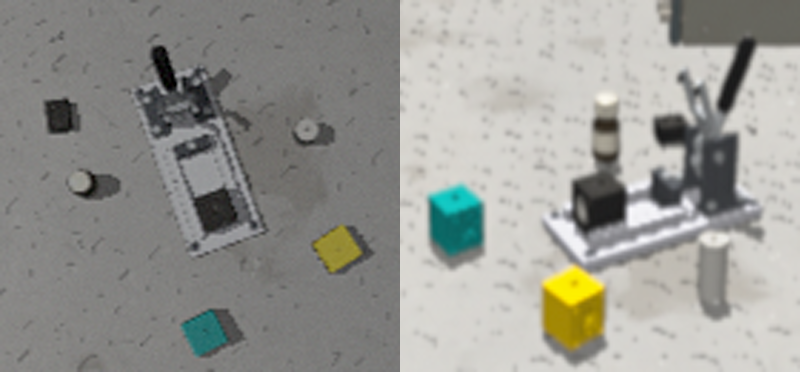

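The crop confirms it: the black cube is in the channel at left (215,210), and its turquoise and yellow look-alikes are outside the jig. Now I'll move above it with the jaw shut.

Call:
move_arm(series="-31 -26 0 0 0 -4; -62 -52 0 0 0 -8; -93 -78 0 0 0 -12; -124 -104 0 0 0 -16; -155 -130 0 0 0 -20; -186 -156 0 0 0 -24; -217 -182 0 0 0 -28; -248 -208 0 0 0 -32", jaw=0, newtons=20)

```text
time: 1.47
position: [0.3908, 0.2867, 0.2201]
tool_rot: [-0.082, 0.997, 0.0, 0.0]
ft_force: [0.5, 0.0, 0.2]
grip_width: 0.0419
grip_force: 0.0
```

Run:
```python
from h import *
j=np.array([.543,.120]);d=np.array([.93,.365]);p=j-.06*d
print(robot.get_obs()['q']);delta([*p,.22],.373-np.pi)
```

```text
[ 4.01907959e-01  3.38938425e-01  1.77610705e+00 -1.62229772e-05
  1.02573509e+00 -1.33341474e+00]
shift [-6.420e+01 -2.018e+02  1.000e-01] turn [ 1.000e-02  5.000e-02 -1.194e+01]
```

Call:
move_arm(series="-11 -35 0 0 0 -2; -22 -70 0 0 0 -4; -33 -105 0 0 0 -6; -44 -140 0 0 0 -8; -55 -175 0 0 0 -10; -64 -202 0 0 0 -12; -64 -202 0 0 0 -12; -64 -202 0 0 0 -12")

```text
time: 2.13
position: [0.4864, 0.0979, 0.2198]
tool_rot: [-0.182, 0.983, 0.0, 0.0]
ft_force: [-0.1, -0.1, -0.8]
grip_width: 0.0007
grip_force: 0.0
```

Run:
```python
from h import *
o=robot.get_obs();print(o['time'],o['position'],o['grip_width'])
c=snap('wrist','w1.png')
np.savez('pics/w1.npz',m=c['mtx'],w=c['world_to_cam'])
print('cam',np.linalg.inv(c['world_to_cam'])[:3,3])
for t in ['jig','mount','clamp_pivot','handle_tip']:
    for r in robot.tip_of(c,t)[:3]: print(t,np.round(r['xyz'],4),round(r['p'],2),px(c,r['xyz']).round())
```

```text
2.1333 [0.48642604 0.09790162 0.21981121] 0.0007399782572896459
cam [0.42074498 0.07348539 0.38474099]
jig [ 5.404e-01  1.168e-01 -3.000e-04] 0.69 [258. 209.]
jig [0.5015 0.2021 0.0018] 0.44 [326. 206.]
mount [ 0.3825  0.1033 -0.0029] 0.86 [292.  94.]
mount [ 0.4567 -0.0032 -0.0023] 0.72 [194. 119.]
mount [0.4803 0.098  0.0048] 0.6 [260. 165.]
clamp_pivot [0.5689 0.1289 0.0364] 0.65 [258. 241.]
handle_tip [0.5995 0.1392 0.1063] 0.43 [257. 295.]
```

View pics/w1.png

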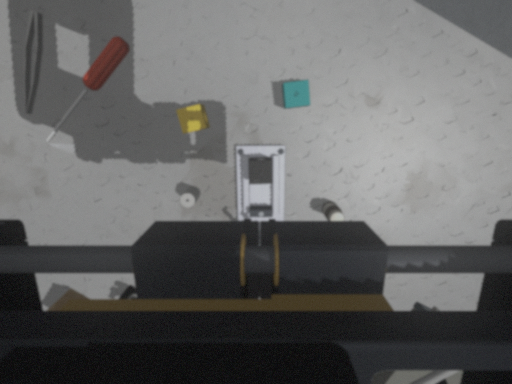

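The wrist view shows the jig upright, with its mouth-end corners at (236,145) and (284,145) and the cube at (260,170). The gripper hides the clamp. Zooming in for accurate corners.

Run:
```python
import cv2
a=cv2.imread('pics/w1.png')[138:223,225:297]
cv2.imwrite('pics/w1c.png',cv2.resize(a,None,fx=7,fy=7,interpolation=cv2.INTER_NEAREST))
```

```text
(no output)
```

View pics/w1c.png

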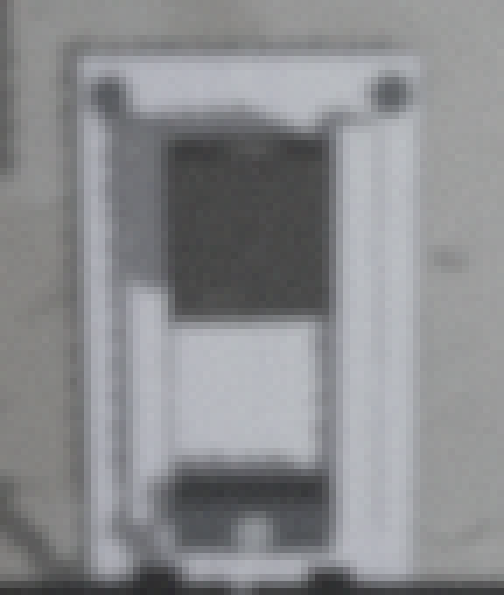

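The crop shows the slab edges at x 80–418 with its mouth edge at y 57, the cube's dark top spanning about x 165–330, y 135–318, and the stop top at about y 470–550. I'll back-project these.

```bash
cat >> h.py <<'E'
def bp(m,w,uv,z):
    i=np.linalg.inv(w); r=i[:3,:3]@np.linalg.inv(m)@np.r_[uv,1]; c=i[:3,3]; return c+r*(z-c[2])/r[2]
E
python3 - <<'E'
from h import *
f=np.load('pics/w1.npz');m,w=f['m'],f['w']
P=lambda x,y,z:bp(m,w,[225+x/7-.5,138+y/7-.5],z)[:2]
L0,L1,R0,R1=P(80,57,.008),P(88,575,.008),P(418,57,.008),P(412,575,.008)
print('width',np.linalg.norm(L0-R0),np.linalg.norm(L1-R1))
d=(L1+R1-L0-R0);d/=np.linalg.norm(d);e=np.array([-d[1],d[0]])
e2=(L0-R0);print('yaw',np.arctan2(d[1],d[0]),'from mouth edge',np.arctan2(-e2[0],e2[1]),L1-L0,R1-R0)
o=(L0+R0)/2+.092*d;print('jig origin',o)
J=lambda p:np.round([(p-o)@d*1e3,(p-o)@e*1e3],1)
for n,x,y,z in [('cube front L',165,318,.037),('cube front R',330,318,.037),('cube back',247,155,.037),('cube back foot',247,133,.016),('stop front top',250,495,.02),('stop back',250,550,.02),('stop foot',250,470,.008)]: print(n,J(P(x,y,z)))
print('tcp',J(robot.get_obs()['position'][:2]))
for y in([.5689,.1289],[.5662,.1301],[.5629,.1319],[.5995,.1392],[.6021,.1439],[.5982,.1427]):print(J(np.array(y)))
E
```

```text
width 0.06187982922149359 0.06344331715568997
yaw 0.36946972366223757 from mouth edge -2.774812352521982 [0.0941907  0.03563733] [0.09362026 0.03709308]
jig origin [0.54261849 0.12157205]
cube front L [-49.8 -14.8]
cube front R [-49.7  14. ]
cube back [-78.4  -0.4]
cube back foot [-79.2  -0.4]
stop front top [-11.7   0. ]
stop back [-0.8 -0. ]
stop foot [-12.8   0. ]
tcp [-61.6   1.1]
[27.2 -2.7]
[25.1 -0.6]
[22.6  2.3]
[59.4 -4.1]
[63.5 -0.7]
[59.5 -0.4]
```

```bash
cat >> h.py <<'E'
O=np.array([.5426,.1212]);YAW=.368
D=np.array([np.cos(YAW),np.sin(YAW)]);E_=np.array([-D[1],D[0]])
def W(x,y,z): return np.r_[O+D*x/1e3+E_*y/1e3,z/1e3]
def J(p): q=np.array(p[:2])-O; return np.round([q@D*1e3,q@E_*1e3,p[2]*1e3],1)
E
python3 - <<'E'
from h import *
c=robot.camera('side'); m,w=np.array(c['mtx']),np.array(c['world_to_cam']); i=np.linalg.inv(w)
for n,x,y in [('padL',655,115),('padR',687,145),('armtop',683,75),('handle tip',748,45),('cube top near',600,190)]:
    uv=[180+(x-400)/2.857,170+y*110/372]; r=i[:3,:3]@np.linalg.inv(m)@np.r_[uv,1]; k=i[:3,3]
    t=((np.r_[O,0]-k)[:2]@E_)/(r[:2]@E_); print(n,J(k+t*r))
delta(W(-100,0,60),YAW-np.pi)
E
```

```text
padL [-18.4  -0.   71.4]
padR [ 9.5 -0.  45.5]
armtop [ 3.8  0.  93. ]
handle tip [ 58.7  -0.  102.5]
cube top near [-61.8   0.   31.5]
shift [ 38.6  -1.2 159.8] turn [ 0.01 -0.02  0.23]
```

```bash
cat >> h.py <<'E'
def tipgoal(x,y,z,tilt=12,tx=-9.5):  # put front lower tip edge at jig (x,y,z) mm
    o=robot.get_obs(); r0=R.from_quat(o['tool_rot'])
    X=np.r_[-D,0]; Z=np.array([0,0,-1.]); r=R.from_matrix(np.c_[X,np.cross(Z,X),Z])*R.from_rotvec([0,-np.radians(tilt),0])
    p=W(x,y,z)-r.apply([tx/1e3,0,.022])
    print('shift',(r0.inv().apply(p-o['position'])*1e3).round(1),'turn',np.degrees((r0.inv()*r).as_rotvec()).round(2))
def tip(tx=-9.5):
    o=robot.get_obs(); return J(o['position']+R.from_quat(o['tool_rot']).apply([tx/1e3,0,.022]))
E
python3 - <<'E'
from h import *
tipgoal(-92,0,60); tipgoal(-92,0,23); print(robot.get_obs()['ft_force'])
E
```

```text
shift [ 44.5  -1.1 140.3] turn [  0.04 -12.02   0.23]
shift [ 44.5  -1.1 177.3] turn [  0.04 -12.02   0.23]
[ 0.5285456   0.42595902 -0.49680357]
```

Call:
move_arm(series="15 0 30 0 -6 0; 30 -1 65 0 -12 0; 44 -1 100 0 -12 0; 44 -1 130 0 -12 0; 44 -1 155 0 -12 0; 44 -1 170 0 -12 0; 44 -1 177 0 -12 0; 44 -1 177 0 -12 0")

```text
time: 3.1
position: [0.4439, 0.0831, 0.0411]
tool_rot: [-0.183, 0.978, 0.02, 0.101]
ft_force: [0.8, 0.5, 0.0]
grip_width: 0.0007
grip_force: 0.0
```

Run:
```python
from h import *
print(tip(),robot.get_obs()['ft_force']); tipgoal(-80,0,23)
c=snap('side','s2.png'); cv2.imwrite('pics/s2c.png',cv2.resize(c['img'][150:280,170:330,::-1],None,fx=4,fy=4,interpolation=2))
```

```text
[-92.    0.   21.5] [0.82330899 0.52434909 0.00815244]
shift [-12.   0.   1.] turn [ 0.14 -0.19  0.14]
```

View pics/s2c.png

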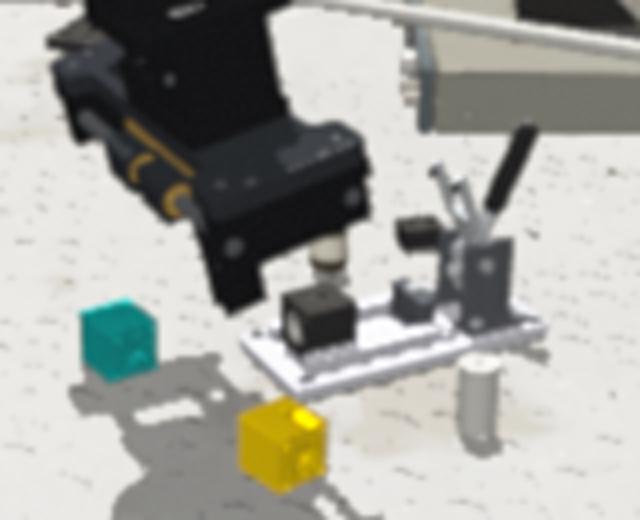

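The tool is behind the cube, whose outer face is at about (300,325), and the hand's body stays well short of the clamp. I'll approach and slide it.

Call:
move_arm(series="-2 0 0.4 0 0 0; -4 0 0.8 0 0 0; -6 0 1.2 0 0 0; -8 0 1.7 0 0 0; -10 0 2.1 0 0 0; -11 0 2.3 0 0 0; -12 0 2.5 0 0 0; -13 0 2.7 0 0 0")

```text
time: 3.82
position: [0.4575, 0.0872, 0.0429]
tool_rot: [-0.183, 0.978, 0.019, 0.103]
ft_force: [0.5, 0.0, -0.2]
grip_width: 0.0006
grip_force: 0.0
```

Call:
move_arm(series="-1.2 0 0.25 0 0 0; -2.4 0 0.5 0 0 0; -3.6 0 0.8 0 0 0; -4.8 0 1 0 0 0; -6 0 1.3 0 0 0; -7.2 0 1.5 0 0 0; -8.4 0 1.8 0 0 0; -9.6 0 2 0 0 0")

```text
time: 4.48
position: [0.4666, 0.0907, 0.0428]
tool_rot: [-0.183, 0.978, 0.019, 0.103]
ft_force: [-0.4, -0.5, -0.3]
grip_width: -0.0002
grip_force: 0.0
```

Run:
```python
from h import *
o=robot.get_obs();print(tip(),o['ft_force'],np.r_[D,0]@o['ft_force'])
c=robot.camera('side')
for t in ['mount']:
    for r in robot.tip_of(c,t)[:3]: print(t,J(r['xyz']),round(r['p'],2))
```

```text
[-68.   -1.1  23.3] [-0.43898225 -0.5087585  -0.31177691] -0.5926177182889875
mount [-128.1  -82.6    2.4] 0.89
mount [-158.3   40.9    2.8] 0.84
mount [-66.5  -0.4   8. ] 0.7
```

Run:
```python
from h import *
c=snap('side','s3.png'); cv2.imwrite('pics/s3c.png',cv2.resize(c['img'][150:280,170:330,::-1],None,fx=5,fy=4.6,interpolation=2))
```

```text
(no output)
```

View pics/s3c.png

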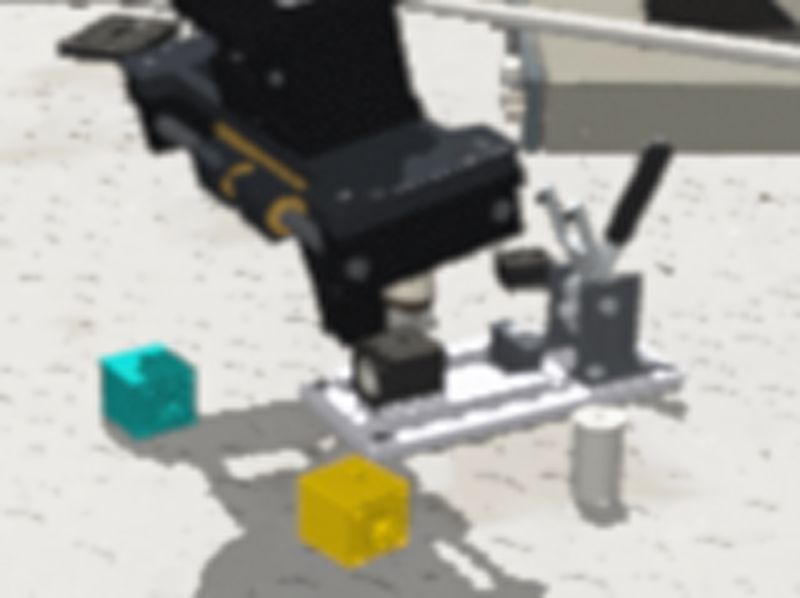

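The fingertip is just at the cube's outer face, (355–385,335), and the cube has hardly moved. The body is still clear of the clamp. I'll continue at about 14 mm/s.

Call:
move_arm(series="-1.2 -0.1 0.25 0 0 0; -2.4 -0.2 0.5 0 0 0; -3.6 -0.3 0.8 0 0 0; -4.8 -0.4 1 0 0 0; -6 -0.5 1.3 0 0 0; -7.2 -0.6 1.5 0 0 0; -8.4 -0.7 1.8 0 0 0; -9.6 -0.8 2 0 0 0")

```text
time: 5.3
position: [0.4761, 0.0935, 0.0429]
tool_rot: [-0.183, 0.978, 0.019, 0.103]
ft_force: [-1.5, -1.0, 1.0]
grip_width: 0.0005
grip_force: 0.0
```

Run:
```python
from h import *
o=robot.get_obs();print(tip(),o['ft_force'],np.r_[D,0]@o['ft_force'])
c=robot.camera('side')
for t in ['mount']:
    for r in robot.tip_of(c,t)[:3]: print(t,J(r['xyz']),round(r['p'],2))
```

```text
[-58.2  -1.8  23.3] [-1.46341025 -0.95314837  0.96297197] -1.7083282255232268
mount [-129.   -84.4    2. ] 0.97
mount [-65.4   1.5   9.1] 0.76
mount [-159.3   38.4    3.7] 0.59
```

Run:
```python
from h import *
c=snap('side','s4.png'); a=cv2.imread('pics/side1.png')
# cube crop tracked
s=[cv2.imread('pics/'+f) for f in('side1.png','s2.png','s3.png','s4.png')]
print([px(c,W(x,0,22)).round(1) for x in(-64,-54,-44)])
cv2.imwrite('pics/s4c.png',np.hstack([cv2.resize(i[195:265,220:320],(400,280),interpolation=2) for i in(s[1],s[3])]))
t=snap('top','t4.png')
```

```text
[array([249. , 230.6]), array([253.3, 229.5]), array([257.6, 228.5])]
```

View pics/s4c.png

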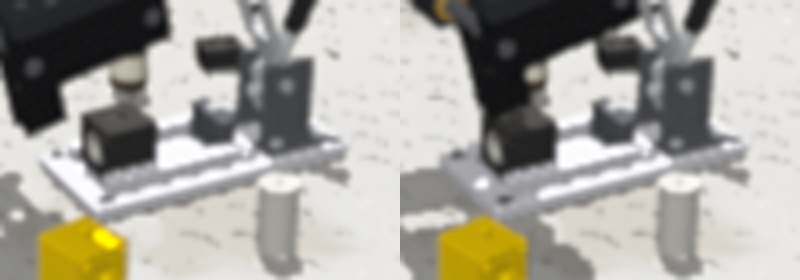

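The cube still hasn't moved, and the finger's lower end seems to sit at the height of the cube's top edge. I'll check the projected tip against the pictures.

Run:
```python
from h import *
c=robot.camera('side')
print('expected at s2 (tip front/rear low edge, near y=-15)')
for y in(-15,0,15): print(y,px(c,W(-92,y,21.5)).round(1),px(c,W(-110.6,y,17.6)).round(1))
print('seen',[170+222/4,150+312/4],[170+262/4,150+295/4])
o=robot.get_obs();print(o['position'],px(c,o['position']),o['q'],o['ft_force'])
x=robot.search_frame(c,'mount');print([(J(r['xyz']),r['p']) for r in x])
```

```text
expected at s2 (tip front/rear low edge, near y=-15)
-15 [240.  237.1] [231.4 241. ]
0 [236.5 233.9] [228.1 237.7]
15 [233.1 230.7] [224.8 234.4]
seen [225.5, 228.0] [235.5, 223.75]
[0.47584496 0.09350851 0.04287115] [245.89141641 222.5336158 ] [-0.09874676  0.63355517  2.07927282  0.375829    0.2588776  -2.39521554] [-0.18727228 -0.67275039 -0.47346144]
[(array([-132.5,  -92.2,   22.2]), 0.91), (array([-70.5,  -7.9,  26.1]), 0.84), (array([-162.6,   34.4,   20.4]), 0.53)]
```

View pics/t4.png

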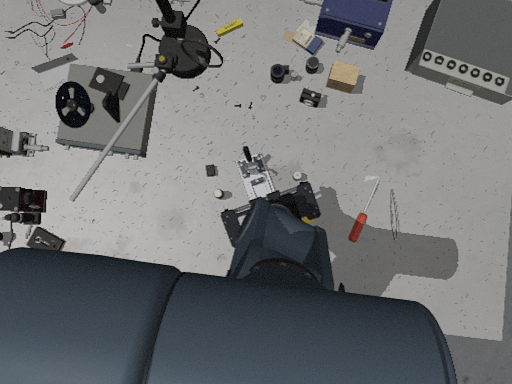

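Run:
```python
from h import *
c=robot.camera('side')
r=R.from_quat([.1976,.9803,-.001,0]);p=np.array([.2417,.5756,.2187])
for y in(-.044,-.058,.044,.058):
  for z in (0,.022): print(y,z,px(c,p+r.apply([0,y,z])).round(1))
g=cv2.cvtColor(cv2.imread('pics/side1.png'),6); b=g<60
for u in range(105,168,3):
  v=np.where(b[40:110,u])[0]; print(u,v.max()+40 if len(v) else None,end='; ')
g=cv2.cvtColor(cv2.imread('pics/s2.png'),6)
print()
for u in range(216,244,2):
  v=np.where(g[160:250,u]<60)[0]; print(u,v.max()+160 if len(v) else None,end='; ')
```

```text
-0.044 0 [132.7  93. ]
-0.044 0.022 [133.5 101.3]
-0.058 0 [130.   93.8]
-0.058 0.022 [130.8 102.2]
0.044 0 [148.4  87.9]
0.044 0.022 [149.   95.7]
0.058 0 [150.7  87.1]
0.058 0.022 [151.3  94.9]
105 None; 108 61; 111 64; 114 64; 117 65; 120 66; 123 66; 126 80; 129 91; 132 91; 135 65; 138 63; 141 63; 144 70; 147 85; 150 86; 153 62; 156 52; 159 59; 162 59; 165 None; 
216 195; 218 200; 220 210; 222 217; 224 224; 226 226; 228 227; 230 226; 232 225; 234 224; 236 214; 238 213; 240 212; 242 227;
```

Run:
```python
from h import *
c=robot.camera('side')
r=R.from_quat([-.183,.978,.02,.101]);p=np.array([.4439,.0831,.0411])
for z in(-8,-4,0,4,22): print(z,[px(c,p+r.apply(np.array([x,y,z])/1e3)).round(1).tolist() for x in(-9.5,9.5) for y in(-15,15)])
g=cv2.cvtColor(cv2.imread('pics/s2.png'),6)
print(g[206:236,222:242:2])
```

```text
-8 [[237.3, 224.4], [230.3, 218.2], [228.5, 228.2], [221.8, 221.9]]
-4 [[237.6, 226.1], [230.7, 219.9], [228.9, 230.0], [222.2, 223.6]]
0 [[238.0, 227.8], [231.1, 221.5], [229.3, 231.7], [222.6, 225.3]]
4 [[238.4, 229.5], [231.5, 223.2], [229.7, 233.4], [223.0, 226.9]]
22 [[240.0, 237.1], [233.1, 230.7], [231.5, 241.0], [224.8, 234.4]]
[[ 22  19  18  21  18  20  20  19  21  20]
 [ 25  19  20  19  21  20  19  20  19  20]
 [ 22  21  20  21  21  19  20  20  19  19]
 [ 21  19  25  42  30  19  19  18  20  19]
 [ 20  19  39  66  45  19  21  19  19  18]
 [ 20  21  47  73  52  19  19  21  18  18]
 [ 21  21  49  70  47  19  19  16  18  32]
 [ 21  20  42  60  33  19  18  19  43  85]
 [ 23  19  26  36  20  20  21  49 111 164]
 [ 25  24  19  20  19  18  33 117 190 227]
 [ 35  28  18  19  19  19  54 189 231 232]
 [ 50  28  18  20  20  18  64 223 233 230]
 [ 68  21  20  19  18  18  58 218 227 225]
 [ 91  21  20  19  20  17  44 191 220 220]
 [111  21  20  19  18  19  34 174 229 228]
 [126  21  20  18  20  18  29 165 233 232]
 [144  22  17  20  18  20  21 152 232 219]
 [171  24  21  20  20  20  17 135 230 162]
 [199  36  18  19  20  18  41 134 228 128]
 [207  77  22  19  20  42 108 183 230 125]
 [222 151  49  21  47 110 186 227 231 123]
 [231 216  94  52 115 189 229 231 231 121]
 [232 231 141 114 182 229 231 231 231 122]
 [229 232 188 184 215 223 229 232 238 133]
 [221 231 226 227 228 209 224 234 249 149]
 [213 231 231 232 230 223 213 231 244 139]
 [227 230 230 230 232 224 187 228 191  99]
 [231 230 230 230 235 223 151 212 155  81]
 [231 230 231 228 230 233 198 227 168 100]
 [231 230 230 227 199 244 249 250 223 168]]
```

The pictures from both poses agree: the real fingertips lie about 8 mm behind the reported TCP, not 22 mm ahead of it. So the finger passed over the cube without touching it. I'll back off, tilt a bit more for clamp clearance, and come down in steps while measuring the tip.

```bash
sed -i 's/\.022\]/TZ]/g' h.py; sed -i '1i TZ=-.008' h.py
cat >> h.py <<'E'
def tipimg(g,r0,c0): pass
E
python3 - <<'E'
from h import *
print(tip()); tipgoal(-96,0,55,18); tipgoal(-96,0,38,18)
E
```

```text
[-64.7  -1.8  52.7]
shift [29.3  1.9 -7.8] turn [ 0.04 -6.01  0.12]
shift [32.8  1.9  8.8] turn [ 0.04 -6.01  0.12]
```

Call:
move_arm(series="10 0.6 -3 0 -2 0; 20 1.2 -6 0 -4 0; 29 1.9 -8 0 -6 0; 31 1.9 0 0 -6 0; 33 1.9 9 0 -6 0; 33 1.9 9 0 -6 0; 33 1.9 9 0 -6 0")

```text
time: 6.28
position: [0.4633, 0.0923, 0.047]
tool_rot: [-0.181, 0.974, 0.021, 0.134]
ft_force: [-0.3, -0.2, 1.2]
grip_width: 0.0006
grip_force: 0.0
```

Run:
```python
from h import *
o=robot.get_obs();r=R.from_quat(o['tool_rot']);p=o['position'];print(tip(),o['ft_force'])
c=snap('side','s5.png');g=cv2.cvtColor(c['img'],cv2.COLOR_RGB2GRAY)
for z in(-12,-8,-4,22): print(z,[px(c,p+r.apply(np.array([x,y,z])/1e3)).round(1).tolist() for x in(-9.5,9.5) for y in(-15,15)])
print(g[214:240,216:246:2])
tipgoal(-96,0,23,18)
```

```text
[-77.4   1.6  57.3] [-0.28718178 -0.16720247  1.22402694]
-12 [[245.9, 217.1], [238.9, 211.3], [237.5, 221.4], [230.6, 215.4]]
-8 [[246.4, 218.8], [239.3, 212.9], [238.0, 223.1], [231.1, 217.1]]
-4 [[246.9, 220.5], [239.8, 214.6], [238.5, 224.8], [231.6, 218.7]]
22 [[249.9, 231.2], [242.9, 225.0], [241.6, 235.5], [234.8, 229.2]]
[[224 224 220 231 230 225 218 165  29  20  19  20  20  18 104]
 [230 230 228 227 229 229 225 198  44  18  21  21  19  17  83]
 [233 232 231 222 229 230 226 210  65  18  17  18  20  19  63]
 [233 232 231 227 230 230 221 215  88  18  19  20  20  19  45]
 [232 230 231 231 231 227 213 214 109  19  19  19  18  19  49]
 [232 228 230 232 231 223 195 199 129  24  18  20  18  42 108]
 [232 230 232 232 231 228 224 224 167  63  20  18  42 105 184]
 [232 232 232 231 231 231 230 230 216 138  38  41 102 166 205]
 [231 231 231 231 230 230 230 230 229 207  78 105 151 169 144]
 [225 224 231 231 231 231 228 229 228 228 133 178 146 110  92]
 [218 213 225 230 231 231 227 228 225 227 193 223 129  69  82]
 [228 226 219 229 231 230 229 230 222 225 226 231 126  47  76]
 [232 231 228
[... 217 characters left out ...]
 232 238 132 109  78]
 [227 223 225 220 230 226 226 226 208 224 233 249 148 125 100]
 [233 230 225 212 230 230 230 229 222 212 231 244 139 133 121]
 [232 231 230 226 230 230 230 223 219 186 227 191  99 129 139]
 [231 231 231 231 230 230 230 198 202 150 212 156  81 115 145]
 [224 229 230 230 230 231 228 180 222 197 226 167  99  88 132]
 [217 226 223 231 230 230 227 171 242 249 250 222 168  65 100]
 [228 225 213 231 219 215 211 160 230 252 252 251 237  73  60]
 [231 220 210 219 170 158 156 141 186 248 251 252 245 113  44]
 [215 173 163 161 140 136 133 133 151 225 251 251 245 154  75]
 [158 140 137 138 137 137 135 146 161 175 246 251 247 200 117]]
shift [26.6 -1.5 28.7] turn [-0.46 -2.44 -0.02]
```

Run:
```python
from h import *
print(robot.get_obs()['q'].round(3))
tipgoal(-96,0,57,13);tipgoal(-96,0,40,13);tipgoal(-96,0,22.5,13)
```

```text
[-0.121  0.625  2.159  0.817  0.164 -2.854]
shift [18.2 -1.7 -4.9] turn [-0.46  2.56 -0.04]
shift [22.7 -1.6 11.4] turn [-0.46  2.56 -0.04]
shift [27.4 -1.5 28.3] turn [-0.46  2.56 -0.04]
```

Run:
```python
from h import *
c=robot.camera('side');m,w=np.array(c['mtx']),np.array(c['world_to_cam']);i=np.linalg.inv(w);k=i[:3,3]
def pl(uv,y):
    r=i[:3,:3]@np.linalg.inv(m)@np.r_[uv,1]; t=((np.r_[O,0]-k)[:2]@E_+y/1e3)/(r[:2]@E_); return J(k+t*r)
print('body corner s2',[ (y,pl([261.5,204],y)) for y in(-95,-80,-60,0)])
print('pad leftmost top/bot',[(y,pl([269,204],y),pl([269.5,209],y)) for y in(0,8,12)])
r=R.from_quat([-.183,.978,.02,.101]);p=np.array([.4439,.0831,.0411])
print('tip s2',J(p+r.apply([-.0095,0,-.008])), 'model body corner',J(p+r.apply([-.0375,-.095,-.048])))
```

```text
body corner s2 [(-95, array([-92.7, -95. , 125.1])), (-80, array([-83.9, -80. , 117.2])), (-60, array([-72. , -60. , 106.7])), (0, array([-36.5,   0. ,  75.1]))]
pad leftmost top/bot [(0, array([-19. ,  -0. ,  71.5]), array([-17.4,  -0. ,  60.1])), (8, array([-14.1,   8. ,  67.2]), array([-12.4,   8. ,  55.7])), (12, array([-11.6,  12. ,  65.1]), array([-10. ,  12. ,  53.5]))]
tip s2 [-98.1  -0.   50.9] model body corner [-78.7 -95.1  95.6]
```

The body corner measures about 74 mm above the tip, so the fingers are full length and the whole reported TCP is simply about 30 mm ahead along the tool. Little tilt is needed, so I'll use 5° to stay off the wrist's limit.

Run:
```python
from h import *
tipgoal(-98,0,57,5);tipgoal(-98,0,40,5);tipgoal(-98,0,22,5)
```

```text
shift [20.8 -1.8 -6.7] turn [-0.45 10.56 -0.09]
shift [25.4 -1.7  9.7] turn [-0.45 10.56 -0.09]
shift [30.2 -1.6 27. ] turn [-0.45 10.56 -0.09]
```

Call:
move_arm(series="5 -0.5 -3 0 3 0; 10 -1 -6 0 6 0; 16 -1.5 -7 0 9 0; 21 -1.8 -7 0 10.5 0; 21 -1.8 -7 0 10.5 0; 21 -1.8 -7 0 10.5 0")

```text
time: 6.88
position: [0.4432, 0.083, 0.0489]
tool_rot: [-0.182, 0.982, 0.005, 0.045]
ft_force: [0.2, -0.5, -0.3]
grip_width: 0.0005
grip_force: 0.0
```

Run:
```python
from h import *
o=robot.get_obs();print(o['time'],tip(),o['q'].round(3),o['ft_force'])
tipgoal(-98,0,40,5);tipgoal(-98,0,22,5)
```

```text
6.8833 [-97.7   0.2  57.8] [-0.087  0.607  2.072  0.089  0.38  -2.105] [ 0.21250078 -0.48488177 -0.3265834 ]
shift [ 1.9  0.  17.6] turn [-0.43  0.2  -0.12]
shift [ 3.5  0.1 35.6] turn [-0.43  0.2  -0.12]
```

Call:
move_arm(series="1 0 8 0 0 0; 2 0 16 0 0 0; 2.5 0 22 0 0 0; 2.5 0 26 0 0 0; 3 0 28 0 0 0; 3 0 28 0 0 0")

```text
time: 7.38
position: [0.4412, 0.0823, 0.0199]
tool_rot: [-0.181, 0.983, 0.005, 0.043]
ft_force: [0.6, -0.3, -0.4]
grip_width: 0.0003
grip_force: 0.0
```

Run:
```python
from h import *
o=robot.get_obs();r=R.from_quat(o['tool_rot']);p=o['position'];print(o['time'],tip(),o['q'].round(3),o['ft_force'])
tipgoal(-98,0,22,5)
c=snap('side','s6.png');g=cv2.cvtColor(c['img'],cv2.COLOR_RGB2GRAY)
for z in(-12,-8,-4,0): print(z,[px(c,p+r.apply(np.array([x,y,z])/1e3)).round(1).tolist() for x in(-9.5,9.5) for y in(-15,15)])
print(g[220:244,216:246:2])
```

```text
7.3833 [-99.9   0.2  28.7] [-0.088  0.676  2.085  0.109  0.301 -2.126] [ 0.58240333 -0.34400137 -0.40333579]
shift [-1.3 -0.2  6.8] turn [-0.38 -0.03 -0.23]
-12 [[236.2, 232.9], [229.4, 226.6], [227.3, 235.8], [220.7, 229.3]]
-8 [[236.3, 234.7], [229.6, 228.3], [227.5, 237.6], [220.9, 231.1]]
-4 [[236.5, 236.5], [229.7, 230.1], [227.7, 239.4], [221.1, 232.9]]
0 [[236.7, 238.2], [229.9, 231.8], [227.9, 241.2], [221.3, 234.6]]
[[232 232 122  24  20  18  24  60  55  21  19  20  20  19  19]
 [233 233 139  23  19  20  20  39  35  21  19  17  20  21  35]
 [232 232 153  23  21  22  20  22  22  17  18  32  29  41  62]
 [226 225 178  26  20  27  22  19  19  20  46  86  60  64  82]
 [219 215 194  27  22  29  25  19  17  39 119 167 100  71  86]
 [229 228 193  31  22  21  21  21  19  67 193 228 124  54  79]
 [233 233 206  41  20  19  20  19  18  86 226 234 124  40  66]
 [231 233 214  50  21  19  20  18  19  83 227 232 122  54  53]
 [223 229 216  56  21  18  19  19  18  73 226 232 123  86  60]
 [211 221 215  56  21  17  19  19  16  68 228 238 133 109  79]
 [227 224 216  56  22  19  18  20  19  62 229 250 149 126 100]
 [234 231 223  75  23  20  19  21  19  64 227 245 140 134 122]
 [233 232 230  99  21  21  21  20  18  67 221 193 100 130 140]
 [231 233 233 107  21  19  19  19  18  58 198 156  81 115 145]
 [225 231 231 112  29  18  19  18  26  76 206 169  99  88 132]
 [192 212 212 125  54  17  19  29  71 161 238 224 169  65 100]
 [154 155 150 137  91  21  43  74 129 241 252 251 238  73  60]
 [139 136 135 141 117  47 103 146 163 248 252 252 246 113  45]
 [137 138 139 142 129  93 160 207 157 227 252 251 245 153  75]
 [139 138 139 140 137 131 176 227 172 176 247 251 247 203 119]
 [138 139 138 139 139 139 168 228 202 145 223 251 251 245 164]
 [139 138 135 139 139 138 148 215 211 145 174 244 252 252 217]
 [139 139 131 138 140 139 141 176 203 181 151 213 252 252 246]
 [139 139 133 135 139 150 166 144 176 213 166 166 242 252 248]]
```

The tip model now fits the picture. I'll go down 6.5 mm and forward.

Call:
move_arm(series="0 0 3 0 0 0; 0.5 0 6.5 0 0 0; -3 0 7 0 0 0; -6 0 7.3 0 0 0; -9 0 7.5 0 0 0; -12 0 7.8 0 0 0; -14 0 8 0 0 0; -16 0 8.2 0 0 0")

```text
time: 8.1
position: [0.4579, 0.0883, 0.0141]
tool_rot: [-0.181, 0.982, 0.004, 0.044]
ft_force: [0.1, 0.0, 0.0]
grip_width: 0.0005
grip_force: 0.0
```

Call:
move_arm(series="-1.5 0 0.1 0 0 0; -3 0 0.3 0 0 0; -4.5 0 0.4 0 0 0; -6 0 0.5 0 0 0; -7.5 0 0.7 0 0 0; -9 0 0.8 0 0 0; -10.5 0 0.9 0 0 0; -12 0 1 0 0 0")

```text
time: 8.77
position: [0.4688, 0.0925, 0.014]
tool_rot: [-0.181, 0.983, 0.004, 0.044]
ft_force: [0.5, -0.4, -0.1]
grip_width: 0.0007
grip_force: 0.1
```

```bash
cat > st.py <<'E'
from h import *
o=robot.get_obs();print(o['time'],tip(),o['q'].round(3),o['ft_force'].round(2),'Fx',np.r_[D,0]@o['ft_force'])
E
python3 - <<'E'
import st
from h import *
c=robot.camera('side')
print([(J(r['xyz']),r['p']) for r in robot.tip_of(c,'mount')])
tipgoal(-66,0,22,5)
E
```

```text
8.7667 [-70.4  -0.2  22.8] [-0.059  0.698  2.015  0.088  0.346 -2.075] [ 0.46 -0.41 -0.1 ] Fx 0.2767342173872584
[(array([-128.4,  -81. ,   -0.9]), 0.94), (array([-158. ,   40.9,    1.5]), 0.61), (array([-57.2,  -1.6,   8.9]), 0.53)]
shift [-3.9  0.4  1.2] turn [-0.45  0.11 -0.21]
```

The cube is moving, from about -65 to -57.

Call:
move_arm(series="-1.8 0 0.2 0 0 0; -3.6 0.1 0.4 0 0 0; -5.4 0.1 0.5 0 0 0; -7.2 0.2 0.7 0 0 0; -9 0.2 0.9 0 0 0; -10.8 0.3 1.1 0 0 0; -12.6 0.3 1.3 0 0 0; -14.4 0.4 1.5 0 0 0")

```text
time: 9.53
position: [0.4822, 0.0981, 0.0138]
tool_rot: [-0.181, 0.983, 0.004, 0.044]
ft_force: [-1.0, -0.7, 0.7]
grip_width: 0.0007
grip_force: 0.3
```

Call:
move_arm(series="-0.8 0 0.1 0 0 0; -1.6 0 0.1 0 0 0; -2.4 0 0.2 0 0 0; -3.2 0 0.3 0 0 0; -4 0 0.3 0 0 0; -4.8 0 0.4 0 0 0")

```text
time: 10.03
position: [0.4867, 0.0997, 0.0138]
tool_rot: [-0.181, 0.983, 0.004, 0.044]
ft_force: [-0.2, -0.0, 1.5]
grip_width: 0.0005
grip_force: 0.2
```

Run:
```python
import st
from h import *
c=robot.camera('side')
print([(J(r['xyz']),r['p']) for r in robot.tip_of(c,'mount')])
tipgoal(-50,0,22.5,5)
```

```text
10.0333 [-51.2   0.1  22.7] [-0.041  0.705  1.968  0.075  0.385 -2.044] [-0.24 -0.    1.47] Fx -0.22425885144089222
[(array([-157.6,   40.1,    3. ]), 0.93), (array([-128.4,  -82.6,    3.9]), 0.67), (array([-38.6,  -2.3,   8.3]), 0.65)]
shift [-0.9 -0.   0.2] turn [-0.44  0.1  -0.21]
```

Call:
move_arm(series="-0.8 0 0.1 0 0 0; -1.6 0 0.1 0 0 0; -2.4 0 0.2 0 0 0; -3.2 0 0.3 0 0 0")

```text
time: 10.47
position: [0.4896, 0.1009, 0.0138]
tool_rot: [-0.181, 0.983, 0.004, 0.044]
ft_force: [-0.2, 0.1, -0.4]
grip_width: 0.0006
grip_force: 0.3
```

Call:
move_arm(series="-0.8 0 0.1 0 0 0; -1.6 0 0.1 0 0 0; -2.4 0 0.2 0 0 0")

```text
time: 10.72
position: [0.4919, 0.1017, 0.0138]
tool_rot: [-0.181, 0.983, 0.004, 0.044]
ft_force: [-0.4, 0.2, 0.8]
grip_width: 0.0007
grip_force: 0.2
```

Call:
move_arm(series="-0.7 0 0.1 0 0 0; -1.4 0 0.1 0 0 0")

```text
time: 10.88
position: [0.4931, 0.1022, 0.0138]
tool_rot: [-0.181, 0.983, 0.004, 0.044]
ft_force: [0.2, -0.8, 0.4]
grip_width: 0.0005
grip_force: 0.2
```

Call:
move_arm(series="-0.7 0 0.1 0 0 0; -1.4 0 0.1 0 0 0")

```text
time: 11.05
position: [0.4939, 0.1026, 0.0138]
tool_rot: [-0.181, 0.983, 0.005, 0.043]
ft_force: [-1.2, -0.9, 1.6]
grip_width: 0.0005
grip_force: 1.4
```

Call:
move_arm(series="-0.6 0 0.05 0 0 0; -1.2 0 0.1 0 0 0")

```text
time: 11.22
position: [0.494, 0.1028, 0.0137]
tool_rot: [-0.181, 0.983, 0.005, 0.042]
ft_force: [-3.6, -4.3, 2.5]
grip_width: 0.0006
grip_force: 2.8
```

Call:
move_arm(series="-0.6 0 0.05 0 0 0")

```text
time: 11.3
position: [0.4939, 0.103, 0.0136]
tool_rot: [-0.181, 0.983, 0.005, 0.042]
ft_force: [-4.2, -6.6, 3.0]
grip_width: 0.0004
grip_force: 3.2
```

Call:
move_arm(series="0 0 0 0 0 0; 0 0 0 0 0 0")

```text
time: 11.47
position: [0.4939, 0.1029, 0.0137]
tool_rot: [-0.181, 0.983, 0.005, 0.042]
ft_force: [-3.9, -4.2, 3.5]
grip_width: 0.0005
grip_force: 2.7
```

```bash
python3 st.py
```

```text
11.4667 [-43.2   0.5  22.4] [-0.033  0.709  1.945  0.068  0.408 -2.03 ] [-3.92 -4.22  3.47] Fx -5.17527596286785
```

Call:
move_arm(series="-0.2 0 0 0 0 0; -0.3 0 0 0 0 0; -0.3 0 0 0 0 0; -0.3 0 0 0 0 0")

```text
time: 11.8
position: [0.4939, 0.103, 0.0136]
tool_rot: [-0.181, 0.983, 0.005, 0.042]
ft_force: [-4.9, -5.2, 3.3]
grip_width: 0.0004
grip_force: 3.0
```

Run:
```python
import st
from h import *
for n in('side','top'):
  c=snap(n,n+'7.png')
  print([(J(r['xyz']),r['p']) for r in robot.tip_of(c,'mount')])
  print([px(c,W(x,-14,37)).round(1) for x in(-44,-40,-16,-12)])
g=cv2.cvtColor(cv2.imread('pics/side7.png'),6); print(g[206:246:2,250:286:2])
print(px(robot.camera('side'),W(-12,0,20)))
```

```text
11.8 [-43.2   0.5  22.4] [-0.033  0.71   1.944  0.068  0.409 -2.03 ] [-4.91 -5.21  3.27] Fx -6.457022315474798
[(array([-130.1,  -82.1,    2.1]), 0.75), (array([-157.4,   43.3,   -0.9]), 0.73), (array([-30.2,   1.1,   8.3]), 0.44)]
[array([261.3, 224.7]), array([263. , 224.3]), array([273.3, 221.8]), array([275. , 221.4])]
[(array([-124.8,  -89.1,    0.5]), 0.55)]
[array([267.1, 192.2]), array([266.5, 190.6]), array([263. , 180.8]), array([262.4, 179.2])]
[[ 77  58  30  33  38  38  36  35  31  27  21  19  19  21  21  20  19  19]
 [ 75  78  45  22  31  29  24  21  19  19  19  19  20  19  21  20  20  19]
 [ 47  71  50  17  19  18  21  20  18  21  18  19  19  19  20  20  19  19]
 [ 20  38  45  17  19  22  21  19  19  20  20  21  20  20  20  22  18  20]
 [ 20  18  20  19  31  63  46  19  21  19  19  18  21  18  18  19  41  63]
 [ 19  19  20  19  40  67  42  18  20  18  19  18  34  67  87  63 136 152]
 [ 20  19  19  24  22  28  21  20  18  23  34 107 169 208 208  91 130 136]
 [ 21  17  20  36  20  20  19  28  53  70  85 129 213 228 198  79  79 119]
 [ 23  18  18  22  20  26  42  50  67  8
[... 188 characters left out ...]
22  18  19  19  18  44  44  38  37  36  35  34  45  63 145 209 169 148]
 [ 23  19  17  18  19  37  41  35  35  36  35  48  79 121 190 249 209 105]
 [ 59  24  40  60  46  36  35  42  56  83 113 153 199 244 232 213 198 133]
 [140 117 154 163 139  89 109 137 163 168 180 168 156 154 156 174 178 228]
 [166 172 171 177 171 168 170 171 159 157 154 154 165 163 229 251 246 245]
 [173 175 170 172 160 159 154 152 155 154 184 234 249 243 231 202 175 161]
 [160 161 155 154 153 156 163 166 173 176 225 212 183 160 149 147 137 200]
 [153 156 155 165 168 174 176 177 165 162 152 148 139 140 176 202 204 193]
 [166 173 171 175 165 162 156 148 144 127 141 198 204 207 214 213 214 181]]
[271.1053883  226.06180268]
```

The cube's front near edge is at u≈273, which is jig x ≈ -15, so the cube is seated on the stop. It has held at about 6.5 N for over 0.5 s. I'll retreat, rise and go over the clamp.

Call:
move_arm(series="1 0 0 0 0 0; 3 0 -0.2 0 0 0; 8 0 -1 0 0 0; 14 0 -2 0 0 0; 18 0 -20 0 0 0; 20 0 -50 0 0 0; 22 0 -90 0 0 0; 24 0 -128 0 0 0")

```text
time: 12.72
position: [0.4621, 0.0917, 0.1401]
tool_rot: [-0.181, 0.983, 0.005, 0.043]
ft_force: [0.3, -0.1, -1.1]
grip_width: 0.0002
grip_force: 0.0
```

Run:
```python
import st
from h import *
c=robot.camera('side'); print([(J(r['xyz']),r['p']) for r in robot.tip_of(c,'mount')])
TX=9.5
tipgoal(-60,0,155,0,9.5);tipgoal(95,0,155,0,9.5);tipgoal(95,0,84,0,9.5);
```

```text
12.7167 [-77.    1.5 148.9] [-0.062  0.426  1.955  0.048  0.679 -2.033] [ 0.29 -0.13 -1.12] Fx 0.22177577545767677
[(array([-130.7,  -81.2,    4.3]), 0.92), (array([-30. ,   1.4,   8.6]), 0.75), (array([-159. ,   39.9,    0.7]), 0.53), (array([-0.5, 98. ,  2.8]), 0.41)]
shift [-31.8   0.1   0.5] turn [-0.69  5.68 -0.21]
shift [-186.     0.8   15.8] turn [-0.69  5.68 -0.21]
shift [-179.     1.6   86.4] turn [-0.69  5.68 -0.21]
```

Call:
move_arm(series="-15 0 0 0 1 0; -45 0 3 0 3 0; -75 0 6 0 5 0; -105 0 8 0 5.7 0; -135 0 11 0 5.7 0; -165 1 14 0 5.7 0; -186 1 16 0 5.7 0; -186 1 16 0 5.7 0")

```text
time: 13.48
position: [0.6418, 0.1606, 0.1387]
tool_rot: [-0.181, 0.983, -0.004, -0.002]
ft_force: [-0.0, -0.3, 1.0]
grip_width: 0.0003
grip_force: 0.0
```

Run:
```python
import st
from h import *
print(tip(9.5));tipgoal(85,0,84,0,9.5)
c=robot.camera('side'); print([(J(r['xyz']),r['p']) for r in robot.tip_of(c,'handle_tip')])
```

```text
13.4833 [116.2   1.1 146.7] [ 0.081  0.669  1.403 -0.01   1.072 -1.849] [-0.02 -0.3   0.97] Fx -0.12825073044831853
[ 97.2   1.2 146.8]
shift [11.8 -0.6 62.8] turn [-0.46 -0.31 -0.2 ]
[(array([ 63. ,  -1.1, 108.1]), 0.59), (array([25.5, -1.1, 40. ]), 0.19)]
```

Call:
move_arm(series="0 0 15 0 0 0; 0 -1 35 0 0 0; 0 -1 52 0 0 0; 0 -1 62 0 0 0; 5 -1 63 0 0 0; 10 -1 63 0 0 0; 12 -1 63 0 0 0; 13 -1 63 0 0 0")

```text
time: 14.25
position: [0.6249, 0.1527, 0.0781]
tool_rot: [-0.181, 0.984, -0.005, -0.004]
ft_force: [0.1, 0.2, 0.1]
grip_width: 0.0007
grip_force: 0.0
```

Call:
move_arm(series="2 0 0 0 0 0; 4 0 0 0 0 0; 6 0 0 0 0 0; 8 0 0 0 0 0; 10 0 0 0 0 0; 12 0 0 0 0 0; 14 0 0 0 0 0; 16 0 0 0 0 0")

```text
time: 14.92
position: [0.6106, 0.1473, 0.0772]
tool_rot: [-0.181, 0.984, -0.004, -0.004]
ft_force: [3.1, 3.1, -1.5]
grip_width: 0.0007
grip_force: 1.8
```

Run:
```python
import st
from h import *
print(tip(9.5));tipgoal(30,0,84,0,9.5)
c=robot.camera('side'); print([(J(r['xyz']),r['p']) for r in robot.tip_of(c,'handle_tip')])
```

```text
14.9167 [82.4 -0.  85.1] [ 0.064  0.714  1.528 -0.012  0.906 -1.863] [ 3.09  3.11 -1.54] Fx 4.001006028590233
[63.4  0.  85.2]
shift [33.3 -0.1  1.5] turn [-0.42 -0.53 -0.26]
[(array([ 64. ,   2.8, 109.2]), 0.88)]
```

Contact with the handle at 4 N. I'll keep pushing at about 20 mm/s.

Call:
move_arm(series="1.5 0 0 0 0 0; 3 0 0 0 0 0; 4.5 0 0 0 0 0; 6 0 0 0 0 0")

```text
time: 15.35
position: [0.6077, 0.146, 0.0787]
tool_rot: [-0.18, 0.984, -0.004, -0.001]
ft_force: [5.5, 4.5, 3.2]
grip_width: 0.0006
grip_force: 3.3
```

Call:
move_arm(series="1.5 0 0 0 0 0; 3 0 0 0 0 0; 4.5 0 0 0 0 0; 6 0 0 0 0 0; 7.5 0 0 0 0 0; 9 0 0 0 0 0")

```text
time: 15.85
position: [0.6013, 0.1427, 0.0799]
tool_rot: [-0.181, 0.984, -0.005, 0.001]
ft_force: [5.6, 4.0, 5.5]
grip_width: 0.0007
grip_force: 3.8
```

Run:
```python
import st
from h import *
print(tip(9.5));tipgoal(30,0,84,0,9.5)
c=robot.camera('side'); print([(J(r['xyz']),r['p']) for r in robot.tip_of(c,'handle_tip')])
```

```text
15.85 [72.  -1.  87.9] [ 0.057  0.697  1.563 -0.012  0.878 -1.869] [5.59 4.03 5.47] Fx 6.666659647922492
[53.  -0.9 87.9]
shift [23.   1.   3.9] turn [-0.57  0.06 -0.28]
[(array([ 51.4,  -1.7, 112.4]), 0.69)]
```

Call:
move_arm(series="1.5 0 0 0 0 0; 3 0.2 0 0 0 0; 4.5 0.4 0 0 0 0; 6 0.6 0 0 0 0; 7.5 0.8 0 0 0 0; 9 1 0 0 0 0")

```text
time: 16.45
position: [0.5926, 0.1399, 0.08]
tool_rot: [-0.181, 0.984, -0.005, 0.001]
ft_force: [7.3, 2.2, 4.7]
grip_width: 0.0005
grip_force: 3.5
```

Call:
move_arm(series="1.5 0 0 0 0 0; 3 0 0 0 0 0; 4.5 0 0 0 0 0; 6 0 0 0 0 0; 7.5 0 0 0 0 0; 9 0 0 0 0 0")

```text
time: 16.95
position: [0.5838, 0.1367, 0.0798]
tool_rot: [-0.181, 0.984, -0.005, 0.001]
ft_force: [6.2, 2.4, 4.4]
grip_width: 0.0004
grip_force: 3.3
```

Run:
```python
import st
from h import *
print(tip(9.5));tipgoal(11,0,84,0,9.5)
c=robot.camera('side'); print([(J(r['xyz']),r['p']) for r in robot.tip_of(c,'handle_tip')])
```

```text
16.95 [53.5 -0.3 87.8] [ 0.049  0.679  1.611 -0.013  0.849 -1.876] [6.17 2.36 4.45] Fx 6.609566336088524
[34.5 -0.2 87.8]
shift [23.5  0.3  3.8] turn [-0.6  -0.02 -0.26]
[(array([ 29.6,  -1.2, 119.4]), 0.55)]
```

Call:
move_arm(series="1.5 0 0.2 0 0 0; 3 0 0.4 0 0 0; 4.5 0 0.6 0 0 0; 6 0 0.8 0 0 0; 7.5 0 1 0 0 0; 9 0 1.2 0 0 0")

```text
time: 17.55
position: [0.5775, 0.1341, 0.0797]
tool_rot: [-0.18, 0.984, -0.005, 0.003]
ft_force: [8.1, 4.4, 7.4]
grip_width: 0.0007
grip_force: 4.6
```

Call:
move_arm(series="1.3 0 0.2 0 0 0; 2.6 0 0.4 0 0 0; 3.9 0 0.6 0 0 0; 5.2 0 0.8 0 0 0; 6.5 0 1 0 0 0")

```text
time: 17.97
position: [0.5686, 0.1308, 0.0779]
tool_rot: [-0.181, 0.983, -0.005, 0.0]
ft_force: [3.8, 0.3, 4.9]
grip_width: 0.0002
grip_force: 2.7
```

Run:
```python
import st
from h import *
print(tip(9.5));tipgoal(11,0,84,0,9.5)
c=robot.camera('side'); print([(J(r['xyz']),r['p']) for r in robot.tip_of(c,'handle_tip')])
```

```text
17.9667 [37.3 -0.3 85.9] [ 0.041  0.667  1.653 -0.015  0.821 -1.884] [3.81 0.33 4.88] Fx 3.6769367550086716
[18.3 -0.2 85.9]
shift [7.2 0.3 1.9] turn [-0.61 -0.11 -0.24]
[(array([  2.3,  -0.5, 112. ]), 0.81)]
```

Call:
move_arm(series="1.3 0 0 0 0 0; 2.6 0 0 0 0 0; 3.9 0 0 0 0 0; 5.2 0 0 0 0 0")

```text
time: 18.4
position: [0.557, 0.129, 0.0745]
tool_rot: [-0.181, 0.983, -0.004, -0.007]
ft_force: [-0.9, 0.2, 0.5]
grip_width: 0.0003
grip_force: 0.0
```

Call:
move_arm(series="1.3 0 0 0 0 0; 2.6 0 0 0 0 0; 3.9 0 0 0 0 0; 5.2 0 0 0 0 0")

```text
time: 18.73
position: [0.5541, 0.1271, 0.0753]
tool_rot: [-0.181, 0.983, -0.004, -0.005]
ft_force: [0.0, 0.1, -0.3]
grip_width: 0.0006
grip_force: 0.0
```

Run:
```python
import st
from h import *
print(tip(9.5));tipgoal(5,0,86,0,9.5)
c=robot.camera('side'); print([(J(r['xyz']),r['p']) for r in robot.tip_of(c,'handle_tip')])
```

```text
18.7333 [22.4  1.4 83.2] [ 0.035  0.66   1.684 -0.014  0.807 -1.89 ] [ 0.04  0.11 -0.31] Fx 0.0718518749660791
[ 3.4  1.5 83.4]
shift [-1.6 -1.4 -2.7] turn [-0.39 -0.69 -0.25]
[(array([-26.2,   0. ,  94.3]), 0.57)]
```

It snapped: the force is zero and the handle tip is 54 mm to the cube's side. I'll lift away and take a last look.

Call:
move_arm(series="-2 0 -3 0 0 0; -4 0 -15 0 0 0; -6 0 -40 0 0 0; -8 0 -70 0 0 0; -10 0 -100 0 0 0; -10 0 -120 0 0 0; -10 0 -120 0 0 0")

```text
time: 19.42
position: [0.5686, 0.1324, 0.2007]
tool_rot: [-0.181, 0.983, -0.005, 0.001]
ft_force: [0.5, 0.4, -0.0]
grip_width: 0.0009
grip_force: 0.0
```

Run:
```python
import st
from h import *
c=snap('side','s9.png'); 
for t in('handle_tip','mount'): print(t,[(J(r['xyz']),r['p']) for r in robot.tip_of(c,t)])
cv2.imwrite('pics/s9c.png',cv2.resize(c['img'][150:270,200:330,::-1],None,fx=5,fy=5,interpolation=2))
```

```text
19.4167 [ 37.8   1.1 208.7] [ 0.043  0.494  1.559 -0.012  1.085 -1.886] [ 0.53  0.41 -0.04] Fx 0.6453921523126747
handle_tip [(array([-22.6,   0. ,  97.6]), 0.75)]
mount [(array([-125. ,  -81.3,    4.2]), 0.96), (array([-157. ,   39.7,    0.5]), 0.83), (array([-29.6,  -1.4,   8.7]), 0.67)]
```

View pics/s9c.png

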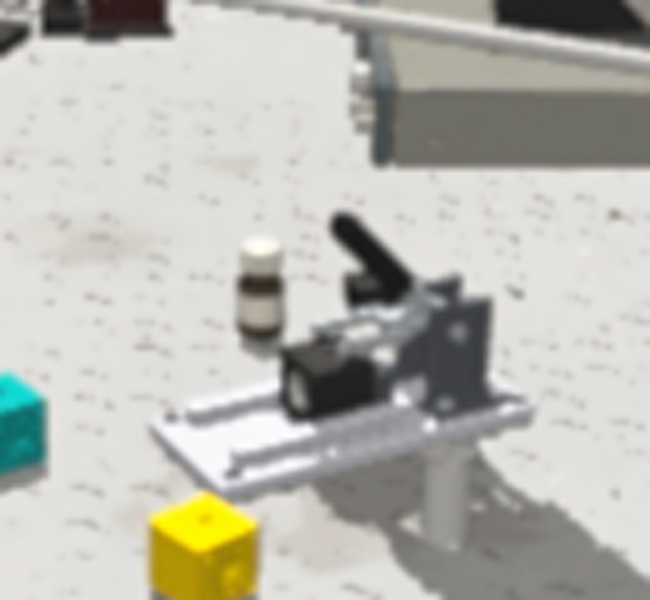

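The handle lies over at (345,225), the hold-down arm rests on the cube at (330,345), the cube sits against the stop, and the bystanders stand where they were.

```bash
python3 -c "
from rig import robot
print(robot.hand_in())"
```

```text
the job is handed in; nothing more can be done
None
```

I pressed the cube home against the stop at about 6.5 N, snapped the clamp down on it and handed the job in at about 19 s; the hand-in gave no verdict, but the last picture shows the cube held against the stop and the bystanders in view where they were.

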